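# Find the fullest seasoning tin by its weight and hold it over the bowl

### The job

One of the three identical closed seasoning tins in the wooden tray is still full, and you can only tell by hefting them: one at a time, starting with the tin nearest the glass bowl and working along the tray, lift each tin straight up well clear of the tray, feel its weight, and put it back if it is not to be kept in hand. Then take the heaviest and finish holding it in the gripper, upright and still, over the middle of the glass bowl and well clear above its rim, with the other two standing in the tray; do not let go at the end. Do not tip any tin over, and leave the bowl, the tumbler, the pepper mill and the serving spoon where they are.

Things in the scene. Friction and masses are not known exactly. Their poses are not given: they have to be found in the camera images.
- tray: shallow open wooden tray, fixed to the counter, 100 x 336 x 18 mm (x, y, z), walls, dividers and floor 6 mm thick; origin at the centre of its underside. Two dividers across its length make three compartments in a row along its y axis, centred at y = +110, 0 and -110 mm, each about 88 mm (x) by 104 mm (y) inside, floor 6 mm above the origin. Its +y end is the one nearest the glass bowl
- tin_a: closed cylindrical metal tin with a red band and a flat steel lid, 65 mm diameter, 101 mm tall, rigid; origin at the centre of its underside, z up its axis. The three tins look exactly alike and only their weight differs: between 0.1 and 0.5 kg, the heaviest at least 0.15 kg heavier than either of the others. At the start each stands in one compartment of the tray, in any order
- tin_b: closed cylindrical metal tin with a red band and a flat steel lid, 65 mm diameter, 101 mm tall, rigid; origin at the centre of its underside, z up its axis. The three tins look exactly alike and only their weight differs: between 0.1 and 0.5 kg, the heaviest at least 0.15 kg heavier than either of the others. At the start each stands in one compartment of the tray, in any order
- tin_c: closed cylindrical metal tin with a red band and a flat steel lid, 65 mm diameter, 101 mm tall, rigid; origin at the centre of its underside, z up its axis. The three tins look exactly alike and only their weight differs: between 0.1 and 0.5 kg, the heaviest at least 0.15 kg heavier than either of the others. At the start each stands in one compartment of the tray, in any order
- bowl: clear glass serving bowl, loose, 220 mm across the rim, 70 mm high, 0.8 kg, empty; origin at the centre of its underside, z up
- tumbler: green glass tumbler, 68 mm across, 100 mm tall, bystander; origin at the centre of its underside
- pepper_mill: dark turned-wood pepper mill, 56 mm across, 155 mm tall, bystander; origin at the centre of its underside
- serving_spoon: serving spoon with a red handle, 260 mm long, lying flat along its x axis, bystander; origin under its middle

How it is judged (in metres and radians):
On the way, in this order (a step that is already met when the one before it is completed fails the run):
1. the tin in the compartment nearest the bowl is lifted clear above it in the gripper (((z of tin_a in the frame of tray above 0.031 m and y of tin_a in the frame of tray between 0.055 and 0.165 m and x of tin_a in the frame of tray between -0.06 and 0.06 m and contact force between tin_a and the fingers above 0.5 N and contact force between tin_a and tray below 0.05 N) or (z of tin_b in the frame of tray above 0.031 m and y of tin_b in the frame of tray between 0.055 and 0.165 m and x of tin_b in the frame of tray between -0.06 and 0.06 m and contact force between tin_b and the fingers above 0.5 N and contact force between tin_b and tray below 0.05 N) or (z of tin_c in the frame of tray above 0.031 m and y of tin_c in the frame of tray between 0.055 and 0.165 m and x of tin_c in the frame of tray between -0.06 and 0.06 m and contact force between tin_c and the fingers above 0.5 N and contact force between tin_c and tray below 0.05 N))), for 0.2 s.
2. then the tin of the middle compartment is lifted clear above it in the gripper (((z of tin_a in the frame of tray above 0.031 m and y of tin_a in the frame of tray between -0.055 and 0.055 m and x of tin_a in the frame of tray between -0.06 and 0.06 m and contact force between tin_a and the fingers above 0.5 N and contact force between tin_a and tray below 0.05 N) or (z of tin_b in the frame of tray above 0.031 m and y of tin_b in the frame of tray between -0.055 and 0.055 m and x of tin_b in the frame of tray between -0.06 and 0.06 m and contact force between tin_b and the fingers above 0.5 N and contact force between tin_b and tray below 0.05 N) or (z of tin_c in the frame of tray above 0.031 m and y of tin_c in the frame of tray between -0.055 and 0.055 m and x of tin_c in the frame of tray between -0.06 and 0.06 m and contact force between tin_c and the fingers above 0.5 N and contact force between tin_c and tray below 0.05 N))), for 0.2 s.
3. then the tin of the compartment farthest from the bowl is lifted clear above it in the gripper (((z of tin_a in the frame of tray above 0.031 m and y of tin_a in the frame of tray between -0.165 and -0.055 m and x of tin_a in the frame of tray between -0.06 and 0.06 m and contact force between tin_a and the fingers above 0.5 N and contact force between tin_a and tray below 0.05 N) or (z of tin_b in the frame of tray above 0.031 m and y of tin_b in the frame of tray between -0.165 and -0.055 m and x of tin_b in the frame of tray between -0.06 and 0.06 m and contact force between tin_b and the fingers above 0.5 N and contact force between tin_b and tray below 0.05 N) or (z of tin_c in the frame of tray above 0.031 m and y of tin_c in the frame of tray between -0.165 and -0.055 m and x of tin_c in the frame of tray between -0.06 and 0.06 m and contact force between tin_c and the fingers above 0.5 N and contact force between tin_c and tray below 0.05 N))), for 0.2 s.
At the end, for the whole second after the job is handed in: the heaviest tin is held by the fingers alone, still, within 14 degrees of upright, its underside 95 mm or more above the counter and its axis within 60 mm of the bowl's; the two lighter tins stand upright at rest in the tray, not touched, pressing on it with under 3.2 N each ((((height (world z) of tin_a above 0.095 m and horizontal distance between tin_a and bowl below 0.06 m and angle between tin_a's own z axis and vertical below 0.25 rad and linear speed of tin_a below 0.03 m/s and contact force between tin_a and the fingers above 0.5 N and contact force between tin_a and bowl below 0.05 N and contact force between tin_a and tray below 0.05 N) and (z of tin_b in the frame of tray between 0 and 0.012 m and angle between tin_b's own z axis and vertical below 0.1 rad and x of tin_b in the frame of tray between -0.03 and 0.03 m and y of tin_b in the frame of tray between -0.15 and 0.15 m and linear speed of tin_b below 0.02 m/s and contact force between tin_b and the fingers below 0.05 N and contact force between tin_b and tray below 3.2 N) and (z of tin_c in the frame of tray between 0 and 0.012 m and angle between tin_c's own z axis and vertical below 0.1 rad and x of tin_c in the frame of tray between -0.03 and 0.03 m and y of tin_c in the frame of tray between -0.15 and 0.15 m and linear speed of tin_c below 0.02 m/s and contact force between tin_c and the fingers below 0.05 N and contact force between tin_c and tray below 3.2 N)) or ((height (world z) of tin_b above 0.095 m and horizontal distance between tin_b and bowl below 0.06 m and angle between tin_b's own z axis and vertical below 0.25 rad and linear speed of tin_b below 0.03 m/s and contact force between tin_b and the fingers above 0.5 N and contact force between tin_b and bowl below 0.05 N and contact force between tin_b and tray below 0.05 N) and (z of tin_a in the frame of tray between 0 and 0.012 m and angle between tin_a's own z axis and vertical below 0.1 rad and x of tin_a in the frame of tray between -0.03 and 0.03 m and y of tin_a in the frame of tray between -0.15 and 0.15 m and linear speed of tin_a below 0.02 m/s and contact force between tin_a and the fingers below 0.05 N and contact force between tin_a and tray below 3.2 N) and (z of tin_c in the frame of tray between 0 and 0.012 m and angle between tin_c's own z axis and vertical below 0.1 rad and x of tin_c in the frame of tray between -0.03 and 0.03 m and y of tin_c in the frame of tray between -0.15 and 0.15 m and linear speed of tin_c below 0.02 m/s and contact force between tin_c and the fingers below 0.05 N and contact force between tin_c and tray below 3.2 N)) or ((height (world z) of tin_c above 0.095 m and horizontal distance between tin_c and bowl below 0.06 m and angle between tin_c's own z axis and vertical below 0.25 rad and linear speed of tin_c below 0.03 m/s and contact force between tin_c and the fingers above 0.5 N and contact force between tin_c and bowl below 0.05 N and contact force between tin_c and tray below 0.05 N) and (z of tin_a in the frame of tray between 0 and 0.012 m and angle between tin_a's own z axis and vertical below 0.1 rad and x of tin_a in the frame of tray between -0.03 and 0.03 m and y of tin_a in the frame of tray between -0.15 and 0.15 m and linear speed of tin_a below 0.02 m/s and contact force between tin_a and the fingers below 0.05 N and contact force between tin_a and tray below 3.2 N) and (z of tin_b in the frame of tray between 0 and 0.012 m and angle between tin_b's own z axis and vertical below 0.1 rad and x of tin_b in the frame of tray between -0.03 and 0.03 m and y of tin_b in the frame of tray between -0.15 and 0.15 m and linear speed of tin_b below 0.02 m/s and contact force between tin_b and the fingers below 0.05 N and contact force between tin_b and tray below 3.2 N)))); the arm keeps its last pose, push and grip.
It fails at once if a tin is tipped over (more than 45 degrees) (angle between any of tin_a, tin_b, tin_c's own z axis and vertical above 0.785 rad).
It fails at once if the bowl is moved more than 30 mm (distance of bowl from where it was at the start of the episode above 0.03 m).
It fails at once if the tumbler is moved more than 30 mm (distance of tumbler from where it was at the start of the episode above 0.03 m).
It fails at once if the pepper mill is moved more than 30 mm (distance of pepper_mill from where it was at the start of the episode above 0.03 m).
It fails at once if the serving spoon is moved more than 30 mm (distance of serving_spoon from where it was at the start of the episode above 0.03 m).
It also fails if it takes over 72 s, if anything falls off the work surface, if the arm or the gripper's body presses on something with over 40 N, if the wrist force passes 120 N, or if a joint passes its speed limit or range.

### The arm

A 6-joint arm with a two-finger parallel gripper is mounted at the origin on the work surface. World frame = base frame: x ahead of the robot, y to its left, z up, the work surface at z = 0. Lengths are in mm, angles in rad, forces in N, time in s.
With the tool pointing down it reaches from about 400 to 925 mm from the base axis. Payload 12.5 kg.
Tool frame: the origin (TCP) lies between the finger pads; the fingertips stand 19 mm ahead of it and the grasp point (between the pads) is the TCP (env.tips_ahead is the distance from the TCP to the fingertips, in mm); z points along the fingers, y is the line along which they close (so a half turn about z gives the same grasp; the last joint's range is limited). The gripper opens to 95 mm and grips with 3 to 60 N. Pads are 20 mm wide; open, the fingers measure 119 mm over their backs; the gripper's body (75 mm by 180 mm) begins 59 mm behind the grasp point.
Start: joints at [1.108, 0.491, 1.559, -0, 1.092, -0.106], TCP at [218.282, 585.66, 233.661] pointing down, gripper open.
Joint ranges: [-3.1, 3.1], [-0.84, 2.19], [0.05, 2.79], [-1.13, 4.28], [0.06, 2.93], [-2.69, 2.69]. Speed limits (rad/s): [2.22, 2.22, 2.79, 3.14, 3.14, 3.14].

### API

Orientations are given as [roll, pitch, yaw] about the fixed x, y, z axes, in that order (R = Rz(yaw) Ry(pitch) Rx(roll)).
In Python, from cell import env gives the robot as it stands.
- The arm moves only by the shell command python3 -m crank 'ROWS'. ROWS is JSON, a list of rows, each a list of 5 numbers: the shift along the tool's x, y, z in mm, then the turn about the tool's z in degrees, then the finger opening in mm, from 0 to 95.1. In form: [[dx, dy, dz, yaw, grip], ...]. A call has 1 to 10 rows; each row is the pose to reach, as a shift and turn from the pose commanded when the call began, along the tool's axes at that moment; what a row does not reach only later rows make up. A row lasts 1/12 s, in which the tool goes at most 41.7 mm and 7.16 degrees, less where a joint would pass 70% of its speed; a pose out of reach is approached as far as the arm can. A call with a gripper value outside its range is refused whole. The fingers move at their own pace and stop on an object; the grip force is fixed at half the most. Time passes only in rows, so rows that repeat a pose let the fingers close. It gives the time, the measured TCP pose, the force, the opening and the grip force at its end, in the units of the state.
- env.state(): the state, without advancing time (a new reading comes with each control period).
- env.read_camera(name): name is "scene" or "side" or "wrist"; returns a dict with "img" (420x560x3 uint8, blue, green, red), "K" (3x3 intrinsics, pixels), "pose" (4x4, takes a point from camera to world coordinates). Camera axes: x right, y down, z forward; pixel columns grow to the right and rows downward; lengths in mm; the calibration is good to about 2 mm. The wrist camera is an equidistant fisheye: a pixel r from the principal point sees the ray r / f radians off the axis. A picture is of the moment at which its call begins. There is no depth.
- env.job_done(): hands the job in; it is judged then, once.
The state is a dict: "t": time; "joints": joint angles; "qvel": joint speeds; "tau": joint torques, N m; "eef_pos": TCP position; "tcp_rot": TCP orientation; "ft_force": force on the tool from outside, world axes, zero at the start; "moment": the same for the moment, N m; "opening": opening from 0.0 (shut) to 1.0 (fully open); "grip_force": force on a finger pad.
Only numpy, scipy, OpenCV 4.12 (cv2) and the standard library are available. Lean on these libraries where they do the work, as an engineer would, in place of code of your own. Each camera call takes 0.05 s, during which the arm holds its last target. There are 200 camera calls.

## Working session

There is one attempt and no reset: what is moved stays moved. The work goes in short steps, Python scripts to look and compute and a shell command to move; the robot and the scene stay as the last step left them, time stands still between calls to the robot, and variables do not carry over. Pictures are saved under pics/ and viewed, at most 10 in all, crops included, and the job is handed in when it is done.

```bash
ls; mkdir -p pics
python3 - <<'E'
from cell import env
import cv2
s=env.state(); print(s)
for n in ("scene","side"):
    c=env.read_camera(n); cv2.imwrite(f"pics/{n}0.png",c["img"]); print(n,c["K"].tolist(),c["pose"].round(4).tolist())
E
```

```text
pics
{'t': 0.0, 'joints': array([ 1.10838705e+00,  4.91528838e-01,  1.55944467e+00,  3.31343194e-06,
        1.09166180e+00, -1.05591328e-01]), 'qvel': array([ 0.00042786, -0.00013439, -0.00072613,  0.00227667,  0.00037695,
       -0.00016072]), 'tau': array([-8.68092211e-04, -6.12651229e+01, -2.58197790e+01,  6.93564001e-02,
        4.81620943e-02, -5.22923324e-05]), 'eef_pos': array([218.18676954, 585.45235647, 233.0824592 ]), 'tcp_rot': array([-3.14055611e+00, -1.12813354e-04,  2.78477312e+00]), 'ft_force': array([ 0.18560211, -1.11724432,  0.63956866]), 'moment': array([-0.01393211,  0.02808583, -0.03134344]), 'grip_force': 0.0, 'opening': 1.0025785013066364}
scene [[539.3717415628294, 0.0, 283.0721177963867], [0.0, 539.3717415628294, 202.58583810465308], [0.0, 0.0, 1.0]] [[0.1537, 0.6976, -0.6998, 1623.9339], [0.9881, -0.1098, 0.1075, -231.2791], [-0.0019, -0.708, -0.7062, 1056.1174], [0.0, 0.0, 0.0, 1.0]]
side [[456.92413955266466, 0.0, 275.7739677867959], [0.0, 456.92413955266466, 203.32624847662285], [0.0, 0.0, 1.0]] [[-0.8616, -0.3328, 0.3833, 257.0153], [-0.5075, 0.5797, -0.6375, 545.7398], [-0.01, -0.7438, -0.6684, 718.7248], [0.0, 0.0, 0.0, 1.0]]
```

View pics/scene0.png

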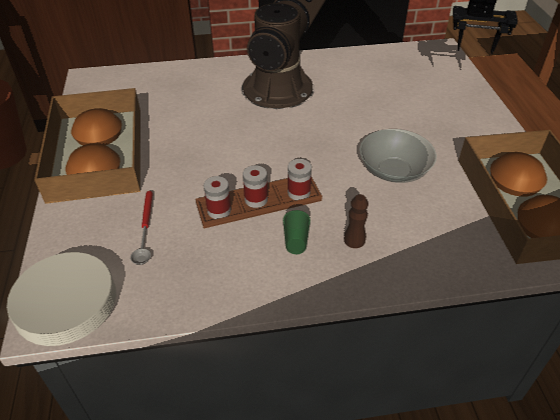

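View pics/side0.png

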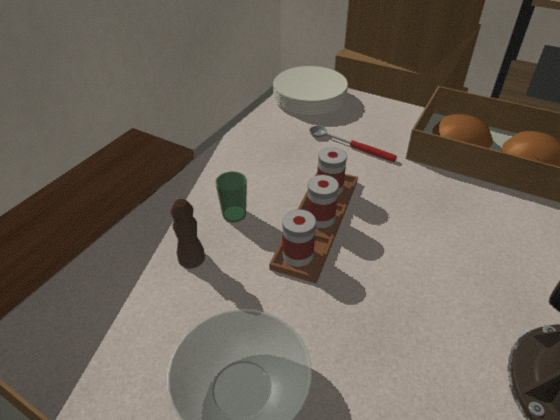

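The scene view shows the tins' lids with red centre dots at about (216,183), (256,172) and (299,163), and the bowl's rim centred near (396,156). In the side view the lids are at about (332,155), (322,184) and (298,219), the bowl's rim near (240,370). The mill and tumbler stand on the +x side of the tray.

```bash
cat > h.py <<'E'
import numpy as np
from cell import env
from scipy.spatial.transform import Rotation as R
def ray(c,u,v):
    K,P=c["K"],c["pose"]
    d=P[:3,:3]@np.array([(u-K[0,2])/K[0,0],(v-K[1,2])/K[1,1],1]); return P[:3,3],d/np.linalg.norm(d)
def atz(c,u,v,z):
    o,d=ray(c,u,v); return (o+d*(z-o[2])/d[2]).round(1)
def proj(c,p):
    P=c["pose"]; q=P[:3,:3].T@(np.array(p)-P[:3,3]); q=c["K"]@q; return (q[:2]/q[2]).round(1)
def togo(x,y,z):
    s=env.state(); M=R.from_euler("xyz",s["tcp_rot"]).as_matrix()
    return (M.T@(np.array([x,y,z])-s["eef_pos"])).round(1)
E
python3 - <<'E'
from h import *
import cv2
A,B=env.read_camera("scene"),env.read_camera("side")
s=env.state(); print("tcp px",proj(A,s["eef_pos"]),proj(B,s["eef_pos"]))
for a,b in (((216,183),(332,155)),((256,172),(322,184)),((299,163),(298,219))): print(atz(A,*a,107),atz(B,*b,107))
print("bowl",atz(A,396,156,70),atz(B,240,370,70))
for n,u,v,z in (("tray FL",204,224,0),("tray FR",322,200,0),("tumbler base",297,249,0),("mill base",355,242,0),("bowlbase",398,168,0)): print(n,atz(A,u,v,z))
c1=cv2.resize(A["img"][140:260,180:340],None,fx=5,fy=5,interpolation=cv2.INTER_CUBIC); cv2.imwrite("pics/c1.png",c1)
c2=cv2.resize(B["img"][130:290,220:420],None,fx=3.7,fy=3.7,interpolation=cv2.INTER_CUBIC); cv2.imwrite("pics/c2.png",c2)
E
```

```text
tcp px [476.5  43.4] [304.8 841.6]
[ 585.5 -247.2  107. ] [ 580.5 -242.3  107. ]
[ 559.2 -139.9  107. ] [ 554.5 -138.3  107. ]
[541.1 -21.3 107. ] [547.7 -20.1 107. ]
bowl [511.8 263.5  70. ] [484.6 278.8  70. ]
tray FL [ 624.5 -291.3    0. ]
tray FR [584.2  38.2   0. ]
tumbler base [748.7 -61.2   0. ]
mill base [748.7  90.8   0. ]
bowlbase [487. 288.   0.]
```

View pics/c1.png

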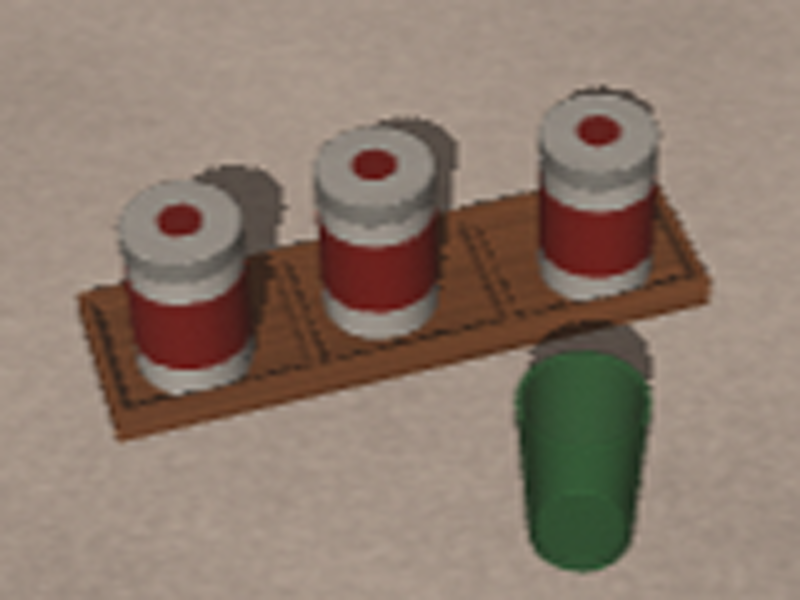

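View pics/c2.png

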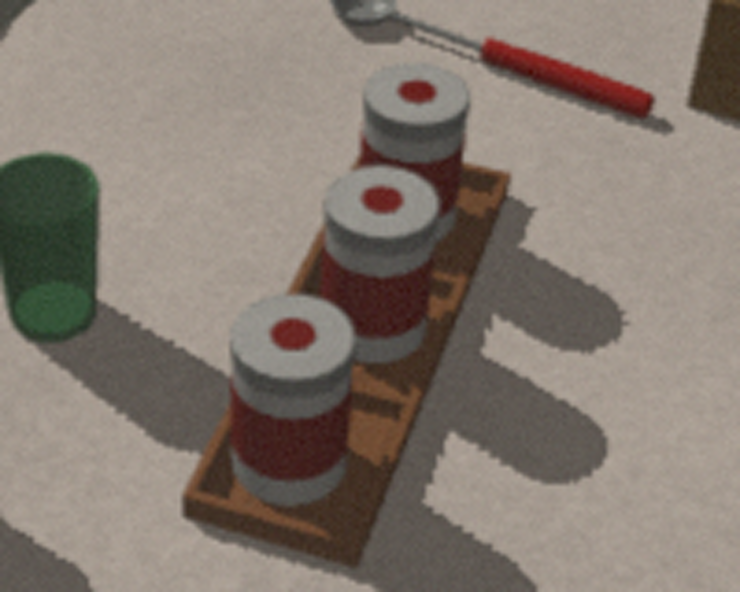

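The crops put the lid dots at scene (216,184), (254.8,173), (299.6,166) and side (332.7,154.6), (323.2,184), (299.2,220.3). The tray's front corners at its underside are at scene (204.4,227.5) and (321.6,200).

Run:
```python
from h import *
A,B=env.read_camera("scene"),env.read_camera("side")
for a,b in (((216,184),(332.7,154.6)),((254.8,173),(323.2,184)),((299.6,166),(299.2,220.3))): 
    p,q=atz(A,*a,107),atz(B,*b,107); print(p,q,(p+q)/2, togo(*((p+q)/2)))
print(atz(A,204.4,227.5,0),atz(A,321.6,200,0),atz(A,196,200,18),atz(A,321.6,197,18))
print(togo(540,-20,180))
```

```text
[ 589.3 -247.4  107. ] [ 579.8 -244.4  107. ] [ 584.55 -245.9   107.  ] [-633.7 -651.1  126.6]
[ 562.6 -143.5  107. ] [ 552.3 -139.5  107. ] [ 557.45 -141.5   107.  ] [-571.8 -562.8  126.6]
[553.4 -21.9 107. ] [544.  -18.1 107. ] [548.7 -20.  107. ] [-521.2 -452.   126.6]
[ 637.3 -290.9    0. ] [584.   37.1   0. ] [ 548.2 -307.4   18. ] [590.2  34.9  18. ]
[-513.  -455.    53.6]
```

```bash
python3 -m crank '[[-521,-452,0,61,95],[-521,-452,0,61,95],[-521,-452,0,61,95],[-521,-452,0,61,95],[-521,-452,0,61,95],[-521,-452,0,61,95],[-521,-452,0,61,95],[-521,-452,0,61,95],[-521,-452,0,61,95],[-521,-452,0,61,95]]'
python3 - <<'E'
from h import *
print(env.state()["joints"],togo(549,-20,210))
E
```

```text
t: 1.13
eef_pos: [418.4, 218.0, 233.9]
tcp_rot: [3.141, -0.0, 1.716]
ft_force: [1.4, 2.1, 0.7]
opening: 0.995
grip_force: 0.0
[3.40137047e-01 2.73423914e-01 1.92082611e+00 8.70308692e-05
 9.46700709e-01 1.95036257e-01] [-254.4   94.8   23.9]
```

```bash
python3 -m crank '[[-254,95,24,0,95],[-254,95,24,0,95],[-254,95,24,0,95],[-254,95,24,0,95],[-254,95,24,0,95],[-254,95,24,0,95],[-254,95,24,0,95],[-254,95,24,0,95],[-254,95,24,0,95],[-254,95,24,0,95]]'
python3 - <<'E'
from h import *
import cv2
print(env.state()["joints"],togo(549,-20,210))
c=env.read_camera("wrist"); cv2.imwrite("pics/w1.png",c["img"]); print(c["K"].tolist(),c["pose"].round(3).tolist())
E
```

```text
t: 1.97
eef_pos: [549.1, -16.8, 209.5]
tcp_rot: [-3.141, -0.0, 1.72]
ft_force: [-1.0, 0.2, -0.1]
opening: 0.999
grip_force: 0.0
[-1.50863926e-01  4.11269082e-01  1.77400811e+00  3.11123222e-04
  9.56878665e-01 -3.00244295e-01] [-3.2 -0.6 -0.5]
[[325.19226210127806, 0.0, 281.27026769222704], [0.0, 325.19226210127806, 214.5615329322066], [0.0, 0.0, 1.0]] [[0.989, 0.145, 0.035, 540.172], [0.149, -0.961, -0.231, 46.982], [-0.0, 0.234, -0.972, 361.768], [0.0, 0.0, 0.0, 1.0]]
```

View pics/w1.png

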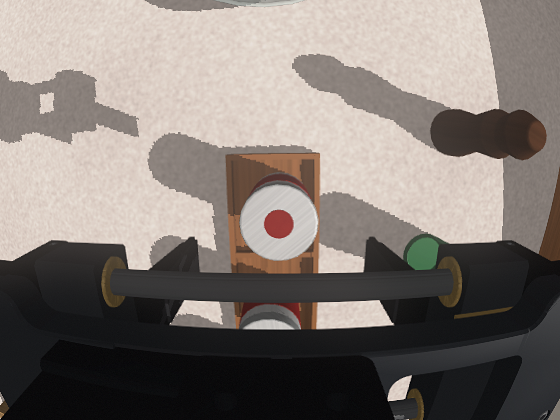

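The wrist view shows tin 1's lid centred at (279,224), the tray's bowl-end corners at (227,154) and (320,153), and the fingers at either side of the tray. The bowl is only just in view at the top.

```bash
cat >> h.py <<'E'
def fish(c,u,v,z):
    K,P=c["K"],c["pose"]; a,b=(u-K[0,2])/K[0,0],(v-K[1,2])/K[1,1]; r=np.hypot(a,b)+1e-9
    d=P[:3,:3]@np.array([a/r*np.sin(r),b/r*np.sin(r),np.cos(r)]); o=P[:3,3]; return (o+d*(z-o[2])/d[2]).round(1)
E
python3 - <<'E'
from h import *
c=env.read_camera("wrist")
p=fish(c,279,224,107); print(p,fish(c,227,154,18),fish(c,320,153,18), fish(c,240,222,107),fish(c,318,222,107))
print(togo(p[0],p[1],72))
E
```

```text
[548.6 -21.3 107. ] [485.5  22.4  18. ] [582.9  38.   18. ] [516.9 -24.4 107. ] [579.8 -14.9 107. ]
[ -5.   -1.3 137.8]
```

```bash
python3 -m crank '[[-5,-1,20,0,95],[-5,-1,50,0,95],[-5,-1,80,0,95],[-5,-1,105,0,95],[-5,-1,125,0,95],[-5,-1,138,0,95],[-5,-1,138,0,95],[-5,-1,138,0,95]]' && python3 -m crank '[[0,0,0,0,50],[0,0,0,0,50],[0,0,0,0,50],[0,0,0,0,50],[0,0,0,0,50],[0,0,0,0,50],[0,0,0,0,50],[0,0,0,0,50]]'
```

```text
t: 2.73
eef_pos: [549.1, -21.4, 71.7]
tcp_rot: [-3.141, -0.0, 1.721]
ft_force: [0.8, 0.1, 0.2]
opening: 0.997
grip_force: 0.0
t: 3.4
eef_pos: [548.8, -22.3, 72.0]
tcp_rot: [-3.141, -0.0, 1.72]
ft_force: [-4.3, -0.9, 6.7]
opening: 0.67
grip_force: 30.0
```

```bash
cat > w.py <<'E'
from h import *
F=[];T=[]
for i in range(8):
    env.read_camera("side"); s=env.state(); F.append(s["ft_force"]); T.append(s["tau"])
print("F",np.mean(F,0).round(2),"sd",np.std(F,0).round(2),"tau",np.mean(T,0).round(2),s["eef_pos"].round(1),"t",round(s["t"],2),"grip",s["grip_force"],s["opening"])
E
python3 -m crank '[[0,0,-10,0,50],[0,0,-25,0,50],[0,0,-45,0,50],[0,0,-60,0,50],[0,0,-70,0,50],[0,0,-70,0,50],[0,0,-70,0,50],[0,0,-70,0,50],[0,0,-70,0,50],[0,0,-70,0,50]]'; python3 w.py
```

```text
t: 4.23
eef_pos: [549.0, -22.2, 140.8]
tcp_rot: [-3.14, -0.001, 1.72]
ft_force: [-0.4, -0.6, -5.2]
opening: 0.672
grip_force: 30.0
F [-0.01 -0.12 -4.56] sd [0.39 0.26 0.46] tau [-0.000e+00 -5.830e+01 -2.101e+01  5.000e-02  6.000e-02 -0.000e+00] [549.3 -22.2 141.6] t 4.63 grip 29.999153316020966 0.6676062004423449
```

Tin 1 reads about 4.6 N (about 0.46 kg). Back into its compartment.

```bash
python3 -m crank '[[0,0,20,0,50],[0,0,40,0,50],[0,0,55,0,50],[0,0,63,0,50],[0,0,67,0,50],[0,0,70,0,50],[0,0,70,0,50]]' && python3 -m crank '[[0,0,0,0,70],[0,0,0,0,80],[0,0,0,0,95],[0,0,0,0,95],[0,0,0,0,95],[0,0,0,0,95]]' && python3 -m crank '[[0,0,-20,0,95],[0,0,-55,0,95],[0,0,-90,0,95],[0,0,-120,0,95],[0,0,-138,0,95],[60,0,-138,0,95],[100,0,-138,0,95],[120,0,-138,0,95],[120,0,-138,0,95],[120,0,-138,0,95]]'
python3 - <<'E'
from h import *
import cv2
c=env.read_camera("wrist"); cv2.imwrite("pics/w2.png",c["img"]); print(togo(557.5,-141.5,72),np.array(env.state()["ft_force"]).round(2))
E
```

```text
t: 5.22
eef_pos: [549.6, -22.3, 72.2]
tcp_rot: [3.141, 0.0, 1.72]
ft_force: [-0.5, -0.3, -4.6]
opening: 0.669
grip_force: 30.0
t: 5.72
eef_pos: [549.4, -22.2, 71.8]
tcp_rot: [3.141, 0.0, 1.72]
ft_force: [0.1, 0.1, 0.5]
opening: 0.989
grip_force: 0.0
t: 6.55
eef_pos: [531.1, 98.0, 209.8]
tcp_rot: [3.141, -0.0, 1.723]
ft_force: [0.0, 0.4, 0.5]
opening: 1.0
grip_force: 0.0
[-239.6  -10.1  137.7] [ 0.36 -0.44  0.12]
```

View pics/w2.png

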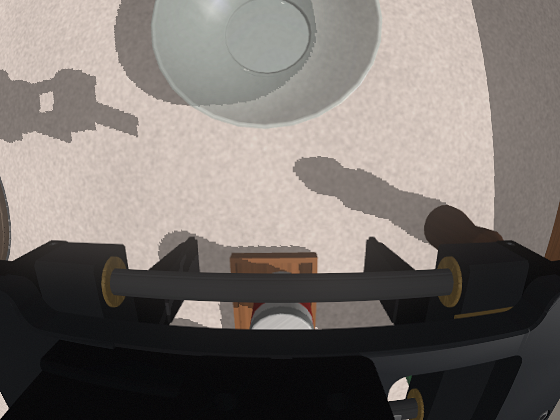

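I moved to the bowl side by sign, but it's a useful look: the bowl's floor disc is centred at about (268,35), and the rim spans (152,30) to (380,25) with its near edge at (266,127). Tin 1 is standing.

Run:
```python
from h import *
c=env.read_camera("wrist")
print(fish(c,268,35,5),fish(c,152,30,70),fish(c,380,25,70),fish(c,266,127,70),fish(c,225,35,5),fish(c,310,35,5))
print(togo(557.5,-141.5,210))
```

```text
[490.3 273.9   5. ] [384.3 251.   70. ] [596.4 284.4  70. ] [507.5 168.2  70. ] [442.8 268.6   5. ] [535.9 281.3   5. ]
[-238.8   -9.8   -0.4]
```

```bash
python3 -m crank '[[-240,-10,0,0,95],[-240,-10,0,0,95],[-240,-10,0,0,95],[-240,-10,0,0,95],[-240,-10,0,0,95],[-240,-10,0,0,95],[-240,-10,0,0,95],[-240,-10,0,0,95],[-240,-10,0,0,95],[-240,-10,0,0,95]]'
python3 - <<'E'
from h import *
import cv2
c=env.read_camera("wrist"); cv2.imwrite("pics/w3.png",c["img"])
for p in ((557.5,-141.5),): print(togo(*p,72))
E
```

```text
t: 7.48
eef_pos: [557.0, -142.0, 209.6]
tcp_rot: [-3.141, -0.0, 1.72]
ft_force: [0.8, -0.7, -0.3]
opening: 1.003
grip_force: 0.0
[1.000e-01 4.000e-01 1.377e+02]
```

View pics/w3.png

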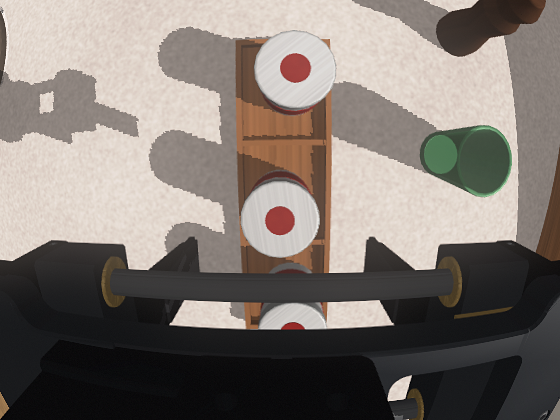

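The wrist view shows tin 2's lid dot at (280,220), with tin 1 upright in its compartment at (295,68). The bowl centre comes out at about (490,273).

Run:
```python
from h import *
c=env.read_camera("wrist")
for u,v in ((280,220),(295,68),(292,328)): p=fish(c,u,v,107); print(p,togo(p[0],p[1],72))
```

```text
[ 557.  -143.1  107. ] [ -1.6  -0.4 137.7]
[550.3 -21.3 107. ] [119.9  11.2 137.7]
[ 583.2 -243.3  107. ] [-104.6   10.4  137.7]
```

```bash
python3 -m crank '[[-2,0,30,0,95],[-2,0,65,0,95],[-2,0,95,0,95],[-2,0,120,0,95],[-2,0,135,0,95],[-2,0,138,0,95],[-2,0,138,0,95]]' && python3 -m crank '[[0,0,0,0,50],[0,0,0,0,50],[0,0,0,0,50],[0,0,0,0,50],[0,0,0,0,50],[0,0,0,0,50],[0,0,0,0,50],[0,0,0,0,50]]' && python3 -m crank '[[0,0,-10,0,50],[0,0,-25,0,50],[0,0,-45,0,50],[0,0,-60,0,50],[0,0,-70,0,50],[0,0,-70,0,50],[0,0,-70,0,50],[0,0,-70,0,50],[0,0,-70,0,50],[0,0,-70,0,50]]'; python3 w.py
```

```text
t: 8.17
eef_pos: [557.4, -143.6, 71.0]
tcp_rot: [-3.14, -0.001, 1.721]
ft_force: [-0.3, 0.3, -0.2]
opening: 0.998
grip_force: 0.0
t: 8.83
eef_pos: [557.6, -144.4, 72.1]
tcp_rot: [3.141, 0.0, 1.72]
ft_force: [-2.3, -0.0, 6.8]
opening: 0.672
grip_force: 30.0
t: 9.67
eef_pos: [557.3, -144.3, 140.8]
tcp_rot: [-3.14, -0.001, 1.72]
ft_force: [0.6, 0.3, -1.7]
opening: 0.668
grip_force: 30.0
F [-0.32 -0.01 -1.57] sd [0.69 0.62 0.53] tau [-0.000e+00 -5.935e+01 -2.092e+01  4.000e-02  7.000e-02 -0.000e+00] [ 557.6 -144.4  141.6] t 10.07 grip 29.999767541885376 0.6754842290060106
```

Tin 2 reads about 1.6 N. Put it back and go above tin 3.

```bash
python3 -m crank '[[0,0,20,0,50],[0,0,40,0,50],[0,0,55,0,50],[0,0,63,0,50],[0,0,67,0,50],[0,0,70,0,50],[0,0,70,0,50]]' && python3 -m crank '[[0,0,0,0,70],[0,0,0,0,80],[0,0,0,0,95],[0,0,0,0,95],[0,0,0,0,95],[0,0,0,0,95]]' && python3 -m crank '[[0,0,-20,0,95],[0,0,-55,0,95],[0,0,-90,0,95],[0,0,-120,0,95],[0,0,-138,0,95],[-40,5,-138,0,95],[-75,10,-138,0,95],[-102,10,-138,0,95],[-102,10,-138,0,95],[-102,10,-138,0,95]]'
python3 - <<'E'
from h import *
import cv2
c=env.read_camera("wrist"); cv2.imwrite("pics/w4.png",c["img"]); print(togo(583.5,-244.5,72))
E
```

```text
t: 10.65
eef_pos: [557.9, -144.5, 72.4]
tcp_rot: [3.141, 0.0, 1.72]
ft_force: [-1.5, -0.1, -1.4]
opening: 0.67
grip_force: 30.0
t: 11.15
eef_pos: [557.6, -144.4, 71.7]
tcp_rot: [3.141, 0.0, 1.72]
ft_force: [-0.1, 1.5, 0.1]
opening: 0.982
grip_force: 0.0
t: 11.98
eef_pos: [582.4, -244.8, 209.1]
tcp_rot: [-3.141, -0.001, 1.718]
ft_force: [-1.2, 0.3, 0.5]
opening: 0.998
grip_force: 0.0
[ -1.    1.2 137.2]
```

View pics/w4.png

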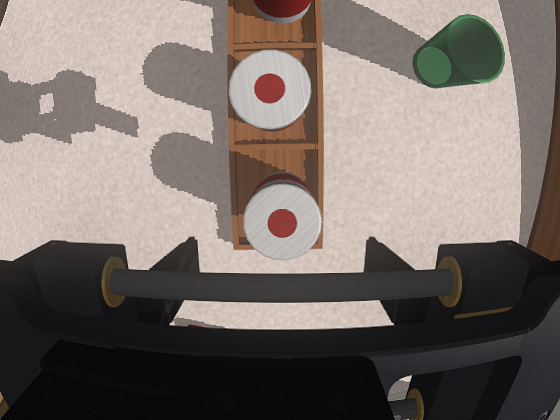

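Tin 2 stands upright at (270,89) in its compartment; tin 3's lid dot is at (282,223), so it needs a shift of about (-3, +1) mm.

```bash
python3 -m crank '[[-3,1,30,0,95],[-3,1,65,0,95],[-3,1,95,0,95],[-3,1,120,0,95],[-3,1,135,0,95],[-3,1,138,0,95],[-3,1,138,0,95]]' && python3 -m crank '[[0,0,0,0,50],[0,0,0,0,50],[0,0,0,0,50],[0,0,0,0,50],[0,0,0,0,50],[0,0,0,0,50],[0,0,0,0,50],[0,0,0,0,50]]' && python3 -m crank '[[0,0,-10,0,50],[0,0,-25,0,50],[0,0,-45,0,50],[0,0,-60,0,50],[0,0,-70,0,50],[0,0,-70,0,50],[0,0,-70,0,50],[0,0,-70,0,50],[0,0,-70,0,50],[0,0,-70,0,50]]'; python3 w.py
```

```text
t: 12.62
eef_pos: [583.8, -245.5, 71.1]
tcp_rot: [-3.14, -0.001, 1.721]
ft_force: [0.5, 0.5, 0.9]
opening: 0.997
grip_force: 0.0
t: 13.28
eef_pos: [584.1, -246.7, 72.2]
tcp_rot: [3.141, 0.0, 1.72]
ft_force: [-2.0, 0.9, 5.2]
opening: 0.671
grip_force: 30.0
t: 14.12
eef_pos: [583.8, -246.4, 140.7]
tcp_rot: [-3.14, -0.001, 1.72]
ft_force: [-0.3, 0.3, -1.3]
opening: 0.673
grip_force: 30.0
F [-0.24 -0.21 -1.54] sd [0.5  0.49 0.71] tau [-0.000e+00 -6.582e+01 -2.276e+01  3.000e-02  8.000e-02 -0.000e+00] [ 584.1 -246.6  141.6] t 14.52 grip 29.999623596668243 0.6695332242572369
```

Tin 3 reads about 1.5 N, so tin 1 is the heaviest. Put tin 3 back and return to tin 1.

```bash
python3 -m crank '[[0,0,20,0,50],[0,0,40,0,50],[0,0,55,0,50],[0,0,63,0,50],[0,0,67,0,50],[0,0,70,0,50],[0,0,70,0,50]]' && python3 -m crank '[[0,0,0,0,70],[0,0,0,0,80],[0,0,0,0,95],[0,0,0,0,95],[0,0,0,0,95],[0,0,0,0,95]]' && python3 -m crank '[[0,0,-20,0,95],[0,0,-55,0,95],[0,0,-90,0,95],[0,0,-120,0,95],[0,0,-138,0,95],[0,0,-138,0,95]]' && python3 -m crank '[[40,0,0,0,95],[80,0,0,0,95],[120,-1,0,0,95],[160,-1,0,0,95],[200,-1,0,0,95],[227,-1,0,0,95],[227,-1,0,0,95],[227,-1,0,0,95],[227,-1,0,0,95]]'
python3 - <<'E'
from h import *
import cv2
c=env.read_camera("wrist"); cv2.imwrite("pics/w5.png",c["img"]); print(togo(549.5,-22,72))
E
```

```text
t: 15.1
eef_pos: [584.3, -246.7, 72.4]
tcp_rot: [3.141, 0.0, 1.72]
ft_force: [-0.5, -0.2, -1.4]
opening: 0.67
grip_force: 30.0
t: 15.6
eef_pos: [584.2, -246.6, 71.7]
tcp_rot: [3.141, 0.0, 1.72]
ft_force: [0.7, 0.8, -0.5]
opening: 0.982
grip_force: 0.0
t: 16.1
eef_pos: [585.3, -247.2, 214.1]
tcp_rot: [3.136, 0.004, 1.72]
ft_force: [0.4, -0.5, -0.3]
opening: 0.999
grip_force: 0.0
t: 16.85
eef_pos: [549.4, -22.6, 209.2]
tcp_rot: [-3.141, -0.0, 1.72]
ft_force: [-0.8, -0.1, 0.9]
opening: 0.995
grip_force: 0.0
[  1.1   0.2 137.2]
```

View pics/w5.png

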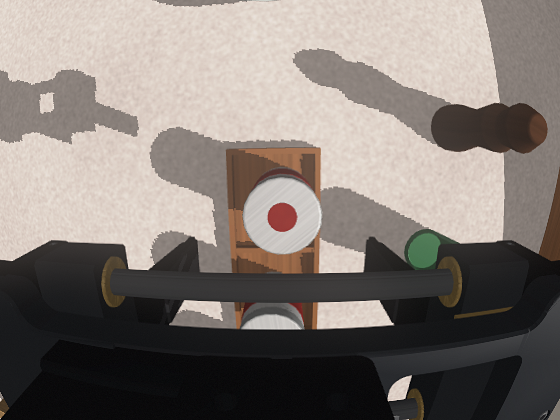

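Tin 1 stands upright with its lid dot at (282,216), centred for the grasp.

```bash
python3 -m crank '[[1,0,30,0,95],[1,0,65,0,95],[1,0,95,0,95],[1,0,120,0,95],[1,0,135,0,95],[1,0,138,0,95],[1,0,138,0,95]]' && python3 -m crank '[[0,0,0,0,50],[0,0,0,0,50],[0,0,0,0,50],[0,0,0,0,50],[0,0,0,0,50],[0,0,0,0,50],[0,0,0,0,50],[0,0,0,0,50]]' && python3 -m crank '[[0,0,-10,0,50],[0,0,-30,0,50],[0,0,-60,0,50],[0,0,-90,0,50],[0,0,-115,0,50],[0,0,-135,0,50],[0,0,-140,0,50],[0,0,-140,0,50],[0,0,-140,0,50]]'; python3 -c "
from h import *
print(togo(490,273,212), env.state()['ft_force'])"
```

```text
t: 17.48
eef_pos: [548.9, -22.3, 70.7]
tcp_rot: [-3.14, -0.001, 1.719]
ft_force: [-0.2, 0.3, -0.2]
opening: 0.998
grip_force: 0.0
t: 18.15
eef_pos: [549.5, -21.2, 72.1]
tcp_rot: [3.141, 0.0, 1.72]
ft_force: [1.3, 1.1, 5.4]
opening: 0.67
grip_force: 30.0
t: 18.9
eef_pos: [548.6, -21.2, 210.7]
tcp_rot: [-3.14, -0.001, 1.72]
ft_force: [-0.6, 0.7, -5.4]
opening: 0.67
grip_force: 30.0
[299.6 -14.1  -1.1] [-0.60964661  0.7227416  -5.3931904 ]
```

```bash
python3 -m crank '[[10,0,0,0,50],[30,-1,0,0,50],[60,-3,0,0,50],[95,-4,0,0,50],[130,-6,0,0,50],[165,-8,0,0,50],[200,-10,0,0,50],[230,-11,0,0,50],[255,-12,0,0,50],[275,-13,0,0,50]]' && python3 -m crank '[[12,-1,0,0,50],[20,-1,0,0,50],[24,-1,0,0,50],[24,-1,0,0,50],[24,-1,0,0,50],[24,-1,0,0,50],[24,-1,0,0,50],[24,-1,0,0,50],[24,-1,0,0,50],[24,-1,0,0,50]]'
python3 - <<'E'
from h import *
import cv2
a,b=env.read_camera("scene")["img"],env.read_camera("side")["img"]
cv2.imwrite("pics/end.png",cv2.resize(np.hstack([a,b]),(800,300),interpolation=cv2.INTER_AREA)); print(env.state()["qvel"].round(4),env.state()["ft_force"])
E
```

```text
t: 19.73
eef_pos: [493.8, 251.1, 210.1]
tcp_rot: [-3.139, 0.0, 1.721]
ft_force: [0.6, -0.5, -5.2]
opening: 0.67
grip_force: 30.0
t: 20.57
eef_pos: [490.9, 272.1, 211.7]
tcp_rot: [3.141, -0.0, 1.72]
ft_force: [0.1, -0.3, -3.9]
opening: 0.669
grip_force: 30.0
[ 0.0026 -0.0001 -0.0013 -0.0004  0.0007 -0.0002] [ 0.14294257 -0.3716777  -5.03571179]
```

View pics/end.png

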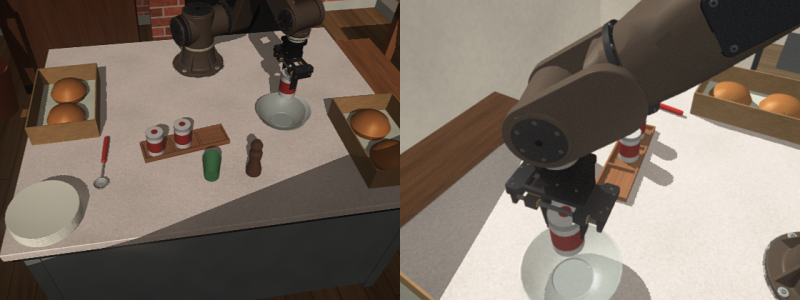

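The two lighter tins stand in the tray, at (155,141) and (183,132) in the left view. Tin 1 hangs upright over the bowl, at (287,88), and nothing else has moved, so I'm handing in.

```bash
python3 -c "
from cell import env
print(env.job_done())"
```

```text
the job is handed in; nothing more can be done
None
```

I handed the job in with the heaviest tin, the one nearest the bowl (about 0.46 kg against about 0.16 kg for each of the others), held upright and still over the middle of the bowl, and the other two standing in the tray; I haven't seen the judge's result.

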